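# Refit the hob knob and hold it in

### The job

The knob has come off the small gas hob and lies on the ledge: pick it up, turn it so that the flat in its socket matches the flat of the D-shaped spindle, and push it fully home onto the spindle. Then press it all the way in against the spring, as one does to light the ring, keep it in for at least three seconds without a break, and finish still holding the knob pressed in: do not let go. Leave the jar and the sufuria where they stand.

Things in the scene. Friction and masses are not known exactly. Their poses are not given: they have to be found in the camera images.
- knob_center (a point): centre of the loose black hob knob (38 mm tall, 30-65 g), standing socket down on the ledge; 19 mm above its underside, on its axis. Round skirt 44 mm across, 16 mm high; on it an upright grip bar 14 mm wide (y), 22 mm high. z up; x along the bar to its tapered pointer nose, 26 mm from the axis, overhanging the skirt; the square end is at -21 mm. Pinch the bar across its width.
- knob_socket (a point): centre of the ceiling of the knob's D-shaped socket, on the axis 6 mm below knob_center; axes as there. The socket opens downwards, is 13 mm deep, 17.8 mm across, its flat on the +x (pointer) side 2.9 mm from the axis, mouth chamfered 2 mm, the flat 1 mm. It goes onto the spindle with 0.9 mm play all round, only with the pointer within about 7 degrees of the spindle's flat.
- spindle_tip (a point): top centre of the hob's upright aluminium D-spindle: 16 mm across, flat facing +x, 2 mm from the axis; the round side of the top 3 mm tapers by 2 mm. z up. Stands 25 mm above the deck near a robot-side corner. The knob fits when its x (pointer) points along this x, and is home when knob_socket is at this point. It does not turn; pushed, it sinks 7 mm; the knob then clears the deck by 5 mm.
- spindle (a joint): how far the spindle is pushed in, m: 0 when free, 0.007 at its stop. A spring resists with 3 N at the start and 9 N at the stop.
- hob: white enamelled single-ring gas hob, 270 mm (x) by 340 mm (y), fixed to the ledge; its flat deck is 75 mm above the ledge. Origin on the ledge under the middle of the hob, z up. The ring with its pan support (top 107 mm above the ledge) is at x 0, y -45 mm and reaches 105 mm out; the spindle at x -65 mm, y +125 mm.
- jar: glass spice jar with steel cap, 48 mm across, 85 mm tall, loose; origin under its middle. To be left alone.
- sufuria: aluminium cooking pot, 216 mm across the rim, 93 mm tall, a wooden spoon in it sticks up to 155 mm on its +y side; loose; origin under its middle. To be left alone.
- lid_rack: red plastic rack with slots, 160 x 120 mm, holding two round aluminium lids upright, up to 152 mm tall; fixed to the ledge; origin under its middle. In the way only.
Not all that is in view belongs to the job. Of the things shaped like the part that bears knob_center, the black one is meant.

How it is judged:
On the way:
1. the knob sits home on the spindle, flat to flat, and is held pressed in for 2.5 s (value of joint spindle above 0.005 m and horizontal distance between knob_socket and spindle_tip below 0.003 m and distance between knob_socket and spindle_tip below 0.004 m and angle between the x axis of knob_socket and the x axis of spindle_tip, either way round below 0.4 rad and angle between knob_socket's own z axis and vertical below 0.15 rad and contact force between the fingers and knob above 2 N), for 2.5 s.
At the end, for the whole second after the job is handed in: the spindle is pushed in by more than 5 of its 7 mm; the ceiling of the knob's socket is within 4 mm of the spindle's tip (3 mm sideways); the knob is within 0.4 rad of the spindle's flat and upright to 0.15 rad; the fingers still press on the knob with more than 2 N (all of step 1); the arm keeps its last pose, push and grip.
It fails at once if the jar is displaced by more than 30 mm (distance of jar from where it was at the start of the episode above 0.03 m).
It fails at once if the sufuria is displaced by more than 30 mm (distance of sufuria from where it was at the start of the episode above 0.03 m).
It also fails if it takes over 53 s, if anything falls off the work surface, if the arm or the gripper's body presses on something with over 40 N, if the wrist force passes 120 N, or if a joint passes its speed limit or range.

### The arm

A 6-joint arm with a two-finger parallel gripper is mounted at the origin on the work surface. World frame = base frame: x ahead of the robot, y to its left, z up, the work surface at z = 0. Lengths are in m, angles in rad, forces in N, time in s.
With the tool pointing down it reaches from about 0.3 to 0.75 m from the base axis. Payload 8.5 kg.
Tool frame: the origin (TCP) lies midway between the tips of the shut fingers; the grasp point (between the pads) lies 19 mm behind it; z points along the fingers, y is the line along which they close (so a half turn about z gives the same grasp; the last joint's range is limited). The gripper opens to 85 mm and grips with 20 to 120 N. Pads are 22 mm wide; open, the fingers measure 114 mm over their backs; the gripper's body (76 mm by 85 mm) begins 54 mm behind the grasp point. The pads swing forward as they close: fully open they stand 13 mm farther back than shut.
Start: joints at [0.978, 0.381, 1.297, -0, 1.464, -0.215], TCP at [0.203, 0.511, 0.231] pointing down, gripper open.
Joint ranges: [-3.11, 3.11], [-0.89, 2.33], [0.22, 2.48], [-1.42, 4.56], [0.17, 2.85], [-2.88, 2.88]. Speed limits (rad/s): [2.39, 2.39, 3.14, 3.14, 3.14, 3.14].

### API

Orientations are given as a unit quaternion [x, y, z, w].
In Python, from cell import r gives the robot as it stands.
- The arm moves only by the shell command python3 -m crank 'ROWS' [OPENING] [FORCE]. ROWS is JSON, a list of rows, each a list of 6 numbers: the shift along the world's x, y, z in units of 20 cm (1.0 is 20 cm), then the turn, a rotation vector about the world's x, y, z in units of 60 degrees (1.0 is 60 degrees). In form: [[dx, dy, dz, rx, ry, rz], ...]. A call has 1 to 8 rows; each row is the pose to reach, as a shift and turn from the pose commanded when the call began; what a row does not reach only later rows make up. A row lasts 1/10 s, in which the tool goes at most 50 mm and 8.59 degrees, less where a joint would pass 70% of its speed; a pose out of reach is approached as far as the arm can. A call with a number of a shift or a turn outside -1 to 1 is refused whole. A call with a gripper value outside its range is refused whole. OPENING is the opening, from 0 (shut) to 1 (fully open), set as the call begins (- or left out, the last holds). The fingers move at their own pace and stop on an object; FORCE is the grip in N (left out, the last holds). Time passes only in rows, so rows that repeat a pose let the fingers close. It gives the time, the measured TCP pose, the force, the opening and the grip force at its end, in the units of the state.
- r.get_obs(): the state, without advancing time (a new reading comes with each control period).
- r.get_image(name): name is "scene" or "top" or "wrist"; returns the picture (480x640x3 uint8, red, green, blue); there is no depth.
- r.get_calibration(name): a dict with "fov_y" (degrees; the focal length in pixels is half the picture's height over the tangent of half this angle, whatever the lens; pixels are square), "cx", "cy" (the principal point, pixels), "R" (3x3) and "t" (3): a world point X has camera coordinates R X + t. Camera axes: x right, y down, z forward; pixel columns grow to the right and rows downward; lengths in m; the calibration is good to about 2 mm. A picture is of the moment at which its call begins: read the wrist's pose just before it. get_calibration takes no time and is no camera call; for the wrist camera it gives the pose at the moment of the call.
- r.job_done(): hands the job in; it is judged then, once.
The state is a dict: "time_s": time; "joints": joint angles; "qd": joint speeds; "joint_torque": joint torques, N m; "ee_pos": TCP position; "tcp_rot": TCP orientation; "force": force on the tool from outside, world axes, zero at the start; "wrist_torque": the same for the moment, N m; "gripper_width": finger opening in m; "grasp_force": force on a finger pad.
Only numpy, scipy, OpenCV 4.12 (cv2) and the standard library are available. Lean on these libraries where they do the work, as an engineer would, in place of code of your own. Each camera call takes 0.05 s, during which the arm holds its last target. There are 200 camera calls.

## Working session

There is one attempt and no reset: what is moved stays moved. The work goes in short steps, Python scripts to look and compute and a shell command to move; the robot and the scene stay as the last step left them, time stands still between calls to the robot, and variables do not carry over. Pictures are saved under pics/ and viewed, at most 10 in all, crops included, and the job is handed in when it is done.

```bash
mkdir -p pics
cat > h.py <<'E'
import numpy as np, cv2, sys
from cell import r
def cal(n):
    c=r.get_calibration(n); c['f']=240/np.tan(np.radians(c['fov_y'])/2); c['R']=np.array(c['R']); c['t']=np.array(c['t']); return c
def ray(c,u,v,z):
    d=c['R'].T@np.array([(u-c['cx'])/c['f'],(v-c['cy'])/c['f'],1]); o=-c['R'].T@c['t']
    return o+d*(z-o[2])/d[2]
def proj(c,X):
    p=c['R']@np.array(X)+c['t']; return c['f']*p[:2]/p[2]+[c['cx'],c['cy']]
def snap(n,name):
    im=r.get_image(n); cv2.imwrite(f'pics/{name}.png',im[:,:,::-1]); return im
E
python3 - <<'E'
from h import *
for n in('top','scene','wrist'):
    print(n,{k:np.round(v,3).tolist() for k,v in cal(n).items() if k!='name' and not isinstance(v,str)}); snap(n,n+'0')
o=r.get_obs(); print({k:np.round(v,3).tolist() for k,v in o.items()})
E
```

```text
top {'fov_y': 50.769, 'cx': 324.306, 'cy': 241.715, 'R': [[0.002, -1.0, 0.006], [-0.995, -0.003, -0.096], [0.096, -0.006, -0.995]], 't': [0.148, 0.581, 1.186], 'f': 505.794}
scene {'fov_y': 49.661, 'cx': 320.777, 'cy': 241.006, 'R': [[-0.55, 0.835, 0.009], [0.614, 0.412, -0.674], [-0.567, -0.365, -0.739]], 't': [0.195, -0.343, 1.546], 'f': 518.685}
wrist {'fov_y': 67.793, 'cx': 318.565, 'cy': 240.339, 'R': [[0.368, 0.93, -0.001], [0.879, -0.348, 0.325], [0.302, -0.121, -0.946]], 't': [-0.549, -0.043, 0.38], 'f': 357.203}
{'time_s': 0.15, 'joints': [0.978, 0.381, 1.298, 0.0, 1.464, -0.215], 'qd': [0.0, -0.0, -0.004, 0.001, -0.003, -0.001], 'joint_torque': [0.002, -44.863, -23.134, -0.0, 0.004, 0.0], 'ee_pos': [0.203, 0.511, 0.231], 'tcp_rot': [0.188, 0.982, -0.001, -0.0], 'force': [0.365, -0.262, 0.324], 'wrist_torque': [0.026, 0.029, -0.024], 'grasp_force': 0.0, 'gripper_width': 0.085}
```

View pics/top0.png

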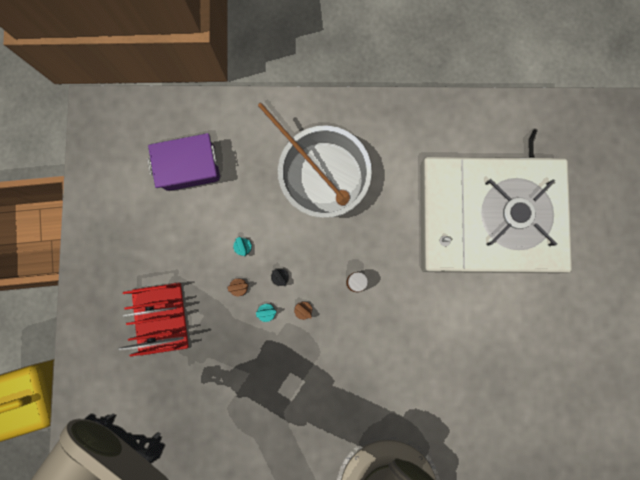

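View pics/scene0.png

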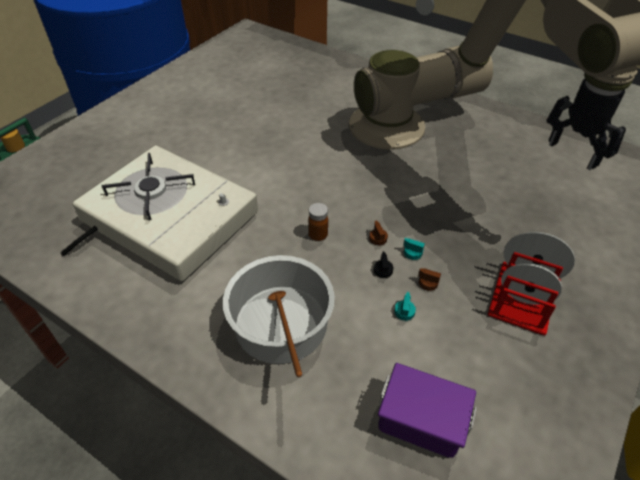

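The top view shows the black knob at about (280,276), among coloured decoys. The spindle is at about (445,240) on the hob, the jar at (358,281) and the pot at (325,170). The scene view agrees, with the black knob at (384,265) and the spindle at (222,199).

Run:
```python
from h import *
c=cal('top');s=cal('scene')
for n,u,v,z in(('knob',280,276,.02),('spin',445.5,239,.1),('jar',358,281,.085),('pot',325,171,.093),('teal',266,312,.02),('br',304,310,.02),('br2',238,287,.02),('teal2',243,245,.02)): print(n,ray(c,u,v,z).round(3))
for u,v in((423,157),(568,158),(571,272),(425,271)): print('hob',ray(c,u,v,.075).round(3))
print('scene knob',ray(s,384,266,.02).round(3),'spin',ray(s,222,199,.1).round(3))
a=cv2.imread('pics/top0.png');b=cv2.imread('pics/scene0.png')
def crop(i,u,v,w=20): return cv2.resize(i[v-w:v+w,u-w:u+w],(300,300),interpolation=cv2.INTER_CUBIC)
cv2.imwrite('pics/crop.png',np.vstack([np.hstack([crop(a,280,276),crop(a,445,240)]),np.hstack([crop(b,384,264),crop(b,222,199)])]))
```

```text
knob [0.498 0.256 0.02 ]
spin [ 0.58  -0.124  0.1  ]
jar [0.485 0.073 0.085]
pot [0.737 0.149 0.093]
teal [0.412 0.288 0.02 ]
br [0.417 0.198 0.02 ]
br2 [0.472 0.356 0.02 ]
teal2 [0.572 0.346 0.02 ]
hob [ 0.776 -0.081  0.075]
hob [ 0.775 -0.422  0.075]
hob [ 0.507 -0.418  0.075]
hob [ 0.509 -0.081  0.075]
scene knob [0.497 0.262 0.02 ] spin [ 0.591 -0.115  0.1  ]
```

View pics/crop.png

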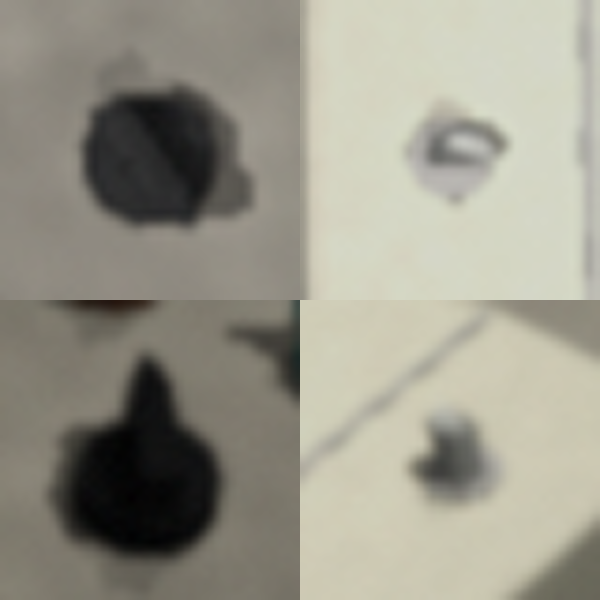

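```bash
python3 -m crank '[[0.7,-0.6,0,0,0,0],[0.7,-0.6,0,0,0,0],[0.7,-0.6,0,0,0,0],[0.7,-0.6,0,0,0,0]]'; python3 -m crank '[[0.6,-0.6,-0.1,0,0,0],[0.6,-0.6,-0.1,0,0,0],[0.6,-0.6,-0.1,0,0,0],[0.6,-0.6,-0.1,0,0,0],[0.6,-0.6,-0.1,0,0,0],[0.6,-0.6,-0.1,0,0,0]]'
python3 - <<'E'
from h import *
import pickle
c=cal('wrist'); pickle.dump(c,open('w1.pkl','wb')); snap('wrist','w1'); print(r.get_obs()['ee_pos'])
i=cv2.imread('pics/w1.png'); print(proj(c,[.498,.258,.02]))
E
```

```text
time_s: 0.55
ee_pos: [0.3446, 0.3892, 0.2311]
tcp_rot: [0.188, 0.982, -0.0, 0.0]
force: [0.8, 0.7, -0.5]
gripper_width: 0.0857
grasp_force: 0.0
time_s: 1.15
ee_pos: [0.4626, 0.2713, 0.2111]
tcp_rot: [0.188, 0.982, -0.0, -0.0]
force: [-0.7, -0.0, 0.8]
gripper_width: 0.0854
grasp_force: 0.0
[0.46224391 0.27177003 0.21134348]
[319.38449152 246.62938807]
```

View pics/w1.png

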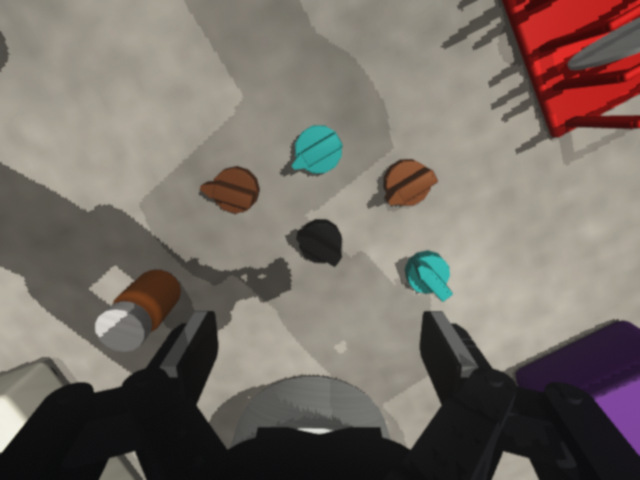

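The wrist view shows the black knob at (320,241), with its nose pointing to the lower right at about (337,264).

Run:
```python
from h import *
i=cv2.imread('pics/w1.png')[211:271,290:350].astype(float)
j=np.clip((i-10)*3,0,255).astype(np.uint8)
cv2.imwrite('pics/w1c.png',cv2.resize(j,(600,600),interpolation=cv2.INTER_CUBIC))
```

```text
(no output)
```

View pics/w1c.png

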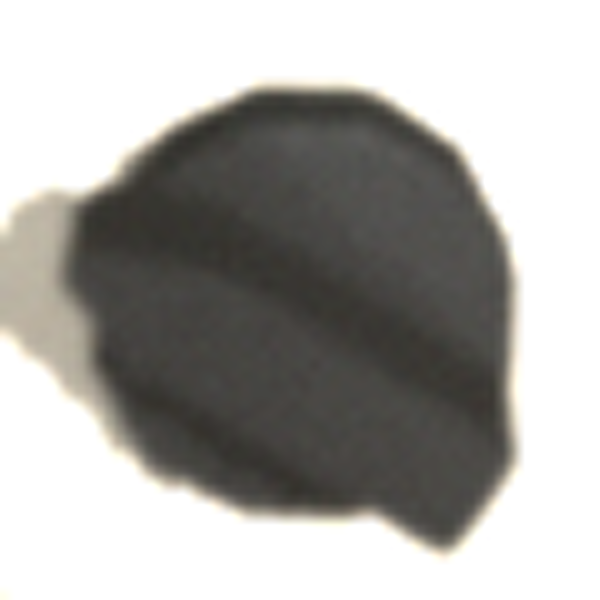

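```bash
cat > fit.py <<'E'
from h import *
import pickle
from scipy.optimize import minimize
def model(c,x,y,yaw,z0=0.,S=8,org=(0,0),size=60,tap=(14,3)):
    C,Sn=np.cos(yaw),np.sin(yaw); a=np.linspace(0,2*np.pi,60)
    def hull(P,zs):
        q=[]
        for z in zs:
            for px,py in P: q.append(proj(c,[x+C*px-Sn*py,y+Sn*px+C*py,z0+z]))
        return cv2.convexHull((((np.array(q)-org)+.5)*S).astype(np.float32))
    m=np.zeros((size*S,size*S),np.uint8)
    sk=[(.022*np.cos(t),.022*np.sin(t)) for t in a]
    bar=np.array([(-21,-7),(tap[0],-7),(26,-tap[1]),(26,tap[1]),(tap[0],7),(-21,7)])/1000
    for P,zs in((sk,(0,.016)),(bar,(.016,.038))): cv2.fillPoly(m,[hull(P,zs).astype(np.int32)],1)
    return m
if __name__=='__main__':
    c=pickle.load(open('w1.pkl','rb')); org=np.array([290,211]);S=8
    g=cv2.cvtColor(cv2.imread('pics/w1.png'),cv2.COLOR_BGR2GRAY)[211:271,290:350]
    obs=(cv2.resize(g,(480,480),interpolation=cv2.INTER_CUBIC)<70).astype(np.uint8)
    cost=lambda p:(model(c,.498+p[0]/1e3,.258+p[1]/1e3,np.radians(p[2]),org=org)^obs).sum()/S/S
    res=[]
    for y0 in range(0,360,30):
        q=minimize(cost,[0,0,y0],method='Nelder-Mead',options=dict(initial_simplex=[[0,0,y0],[4,0,y0],[0,4,y0],[0,0,y0+20]]))
        res.append((q.fun,q.x.round(1).tolist()))
    for k in sorted(res)[:6]: print(k, obs.sum()/64)
E
python3 fit.py
```

```text
(np.float64(111.609375), [-1.7, 0.2, 223.2]) 1670.46875
(np.float64(112.3125), [-1.7, 0.2, 223.2]) 1670.46875
(np.float64(112.40625), [-1.8, 0.3, 223.2]) 1670.46875
(np.float64(113.125), [-1.7, 0.2, 223.5]) 1670.46875
(np.float64(204.828125), [-2.5, 0.0, 38.1]) 1670.46875
(np.float64(205.140625), [-2.6, 0.0, 37.7]) 1670.46875
```

```bash
python3 -m crank '[[0.39,-1,0.25,0,0,0],[0.39,-1,0.25,0,0,0],[0.39,-1,0.25,0,0,0],[0.39,-1,0.25,0,0,0],[0.39,-1,0.25,0,0,0],[0.39,-1,0.25,0,0,0],[0.39,-1,0.25,0,0,0],[0.39,-1,0.25,0,0,0]]'; python3 -m crank '[[0,0.03,0,0,0,0],[0,0.03,0,0,0,0],[0,0.03,0,0,0,0]]'
python3 - <<'E'
from h import *
from fit import model
import pickle
c=cal('wrist'); pickle.dump(c,open('w2.pkl','wb')); snap('wrist','w2'); o=r.get_obs();print(o['ee_pos'],np.round(o['joints'],3))
p=proj(c,[.577,-.124,.09]);print(p)
u,v=p.astype(int)
i=cv2.imread('pics/w2.png')[max(v-40,0):v+40,max(u-40,0):u+40]
i=cv2.resize(i,(400,400),interpolation=cv2.INTER_CUBIC)
c=pickle.load(open('w1.pkl','rb'));a=cv2.resize(np.clip((cv2.imread('pics/w1.png')[211:271,290:350].astype(float)-10)*3,0,255).astype(np.uint8),(400,400))
out=[i]
for x,y,t in((.4963,.2582,223.2),(.4955,.258,38)):
    m=cv2.resize(model(c,x,y,np.radians(t),org=(290,211)),(400,400),interpolation=0); b=a.copy(); b[cv2.Canny(m*255,50,100)>0]=(0,0,255); out.append(b)
cv2.imwrite('pics/w2c.png',cv2.resize(np.hstack(out),(798,266)))
E
```

```text
time_s: 2.0
ee_pos: [0.5401, 0.073, 0.2612]
tcp_rot: [0.187, 0.982, 0.0, -0.0]
force: [-0.1, 0.8, -0.2]
gripper_width: 0.0853
grasp_force: 0.0
time_s: 2.3
ee_pos: [0.5407, 0.078, 0.2613]
tcp_rot: [0.187, 0.982, 0.0, -0.0]
force: [0.4, -0.3, -0.5]
gripper_width: 0.0852
grasp_force: 0.0
[0.54074343 0.07769954 0.26129184] [-0.074  0.355  1.251 -0.     1.536 -1.268]
[144.77540129 318.92310846]
```

View pics/w2c.png

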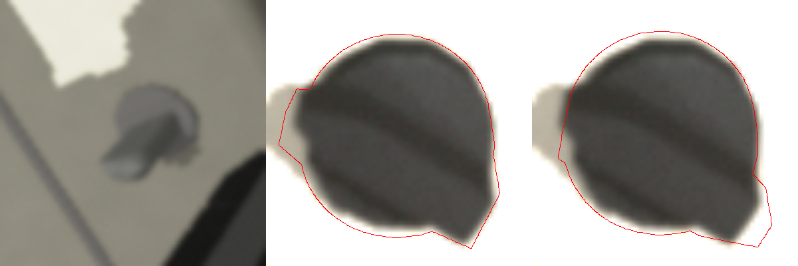

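The spindle is still far away because I only covered half the distance. The knob overlay fits with its nose at about 223° and its square end at the lower right.

```bash
python3 -m crank '[[0,-0.94,-0.15,0,0,0],[0,-0.94,-0.15,0,0,0],[0,-0.94,-0.15,0,0,0],[0,-0.94,-0.15,0,0,0],[0,-0.94,-0.15,0,0,0],[0,-0.94,-0.15,0,0,0]]'
python3 - <<'E'
from h import *
import pickle
c=cal('wrist'); pickle.dump(c,open('w3.pkl','wb')); snap('wrist','w3'); o=r.get_obs();print(o['ee_pos'],np.round(o['joints'],3))
p=proj(c,[.577,-.124,.09]);print(p)
u,v=p.astype(int);print(u-30,v-30)
i=cv2.imread('pics/w3.png')[max(v-30,0):v+30,max(u-30,0):u+30]
cv2.imwrite('pics/w3c.png',cv2.resize(i,(600,600),interpolation=cv2.INTER_CUBIC))
E
```

```text
time_s: 2.95
ee_pos: [0.5408, -0.1114, 0.2311]
tcp_rot: [0.189, 0.982, 0.0, -0.0]
force: [-0.8, 0.5, 0.4]
gripper_width: 0.0856
grasp_force: 0.0
[ 0.54085945 -0.11049293  0.23139748] [-0.416  0.384  1.291  0.     1.466 -1.609]
[320.54644802 267.01691718]
290 237
```

View pics/w3c.png

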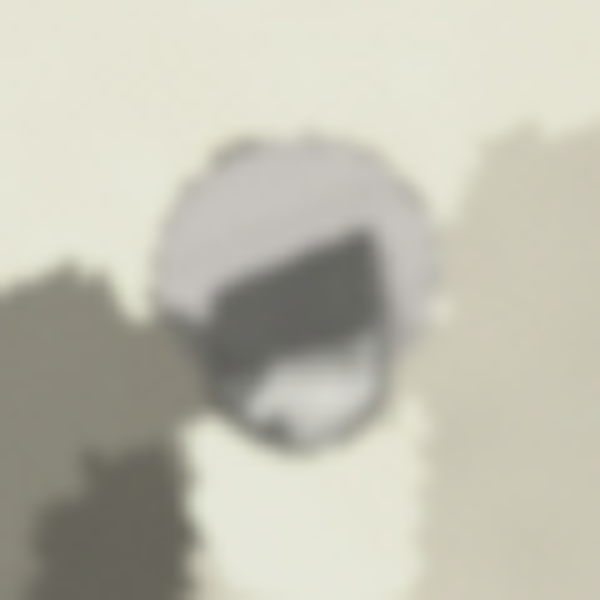

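The D-flat (dark face) is clearly visible facing up the image. Its base edge runs (215,295)→(370,225) in the crop and its top edge (210,372)→(385,330).

Run:
```python
from h import *
import pickle
c=pickle.load(open('w3.pkl','rb'))
f=lambda p,z: ray(c,290+(p[0]+.5)/10-.5,237+(p[1]+.5)/10-.5,z)
for a,b,z in(((215,295),(370,225),.075),((210,372),(385,330),.097),((215,295),(370,225),.077)):
    A,B=f(a,z),f(b,z);d=(B-A)[:2];print(A.round(4),B.round(4),np.linalg.norm(d),np.degrees(np.arctan2(d[1],d[0])))
print('collar',f((297,260),.076),f((297,135),.076),f((160,260),.076),f((435,260),.076))
# model overlay
def D(s,x,y,zt=.1):
    a=np.arccos(2/8);t=np.linspace(a,2*np.pi-a,40)
    C,S=np.cos(s),np.sin(s); out=[]
    for rr,z in((8,.075),(8,zt-.003),(6,zt)):
        P=[(2,np.sqrt(rr*rr-4))]+[(rr*np.cos(k),rr*np.sin(k)) for k in np.linspace(np.arccos(2/rr),2*np.pi-np.arccos(2/rr),40)]
        out.append([((proj(c,[x+(C*p-S*q)/1e3,y+(S*p+C*q)/1e3,z])-[290,237])+.5)*10-.5 for p,q in P])
    return out
np.save('dummy.npy',0)
# fit x,y,s to the 4 flat corners: model base corners and shoulder corners
from scipy.optimize import least_squares
obs=np.array([(215,295),(370,225),(210,372),(385,330)],float)
def res(p):
    o=D(p[2],.577+p[0]/1e3,-.124+p[1]/1e3); b=[o[0][1],o[0][-1],o[1][1],o[1][-1]]
    b=np.array(b); b=b if b[0][0]<b[1][0] else b[[1,0,3,2]]
    return (b-obs).ravel()
for s0 in(2.4,2.8,3.2):
    q=least_squares(res,[0,0,s0]);print(q.x,np.degrees(q.x[2]),q.cost,q.fun.round())
im=cv2.imread('pics/w3c.png')
for l in D(q.x[2],.577+q.x[0]/1e3,-.124+q.x[1]/1e3): cv2.polylines(im,[np.array(l).astype(np.int32)],True,(0,0,255),1)
cv2.imwrite('pics/w3d.png',im)
```

```text
[ 0.5789 -0.1339  0.075 ] [ 0.5778 -0.1184  0.075 ] 0.0155620674882458 94.28789592480027
[ 0.5768 -0.1331  0.097 ] [ 0.5787 -0.1179  0.097 ] 0.01525416280191256 82.93999634085174
[ 0.5782 -0.1336  0.077 ] [ 0.577  -0.1182  0.077 ] 0.015457758834972832 94.28789592480054
collar [ 0.57812752 -0.12561691  0.076     ] [ 0.56697751 -0.1211843   0.076     ] [ 0.57356682 -0.13706378  0.076     ] [ 0.58272165 -0.11408616  0.076     ]
[ 3.03745946 -1.86454714  3.11320261] 178.37337045186428 181.42686919290963 [ -1. -12.   6.   3.  -1.  12.  -3.  -4.]
[ 3.0374595  -1.86454775  3.11320259] 178.37336939377866 181.4268691928148 [ -1. -12.   6.   3.  -1.  12.  -3.  -4.]
[ 3.0374599 -1.8645485  3.1132026] 178.37336957134147 181.4268691929436 [ -1. -12.   6.   3.  -1.  12.  -3.  -4.]
```

View pics/w3d.png

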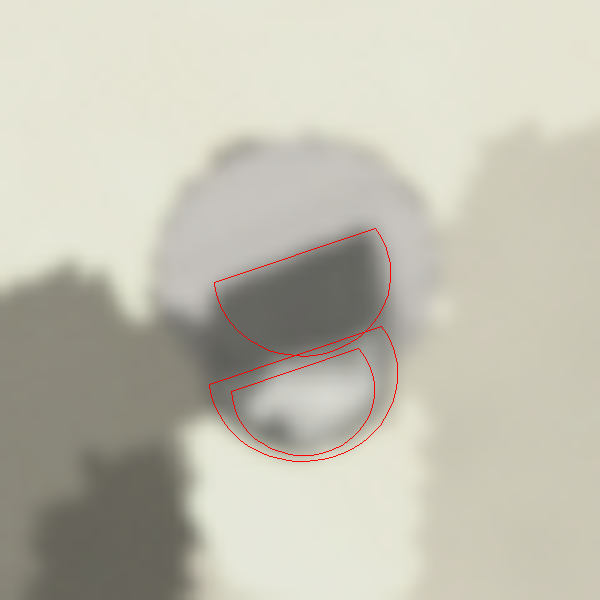

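```bash
python3 -m crank '[[-0.1,1,0,0,0,1],[-0.1,1,0,0,0,1],[-0.1,1,0,0,0,1],[-0.1,1,0,0,0,1],[-0.1,1,0,0,0,1],[-0.1,1,0,0,0,1],[-0.1,1,0,0,0,1],[-0.1,1,0,0,0,1]]'; python3 -m crank '[[-0.125,0.845,-0.2,0,0,0.08],[-0.125,0.845,-0.2,0,0,0.08],[-0.125,0.845,-0.2,0,0,0.08],[-0.125,0.845,-0.5,0,0,0.08],[-0.125,0.845,-0.5,0,0,0.08],[-0.125,0.845,-0.5,0,0,0.08],[-0.125,0.845,-0.5,0,0,0.08]]'
python3 - <<'E'
from h import *
import pickle
c=cal('wrist'); pickle.dump(c,open('w4.pkl','wb')); snap('wrist','w4'); o=r.get_obs();print(o['ee_pos'],np.round(o['joints'],3))
from fit import *
p=proj(c,[.496,.258,.02]);org=p.astype(int)-45;print(p);S=8
crop=cv2.imread('pics/w4.png')[org[1]:org[1]+90,org[0]:org[0]+90]
g=cv2.cvtColor(crop,cv2.COLOR_BGR2GRAY)
obs=(cv2.resize(g,(720,720),interpolation=cv2.INTER_CUBIC)<70).astype(np.uint8)
M=lambda p:model(c,.4963+p[0]/1e3,.2582+p[1]/1e3,np.radians(p[2]),org=org,size=90,tap=(14,p[3]))
cost=lambda p:(M(p)^obs).sum()/64
for y0 in(215,230,40):
    q=minimize(cost,[0,0,y0,3],method='Nelder-Mead',options=dict(initial_simplex=[[0,0,y0,3],[4,0,y0,3],[0,4,y0,3],[0,0,y0+15,3],[0,0,y0,5]]));print(q.fun,q.x.round(2),obs.sum()/64)
    if y0==215: best=q.x
a=np.clip((cv2.resize(crop,(720,720),interpolation=cv2.INTER_CUBIC).astype(float)-10)*3,0,255).astype(np.uint8)
a[cv2.Canny(M(best)*255,50,100)>0]=(0,0,255); cv2.imwrite('pics/w4c.png',cv2.resize(a,(600,600)))
E
```

```text
time_s: 3.8
ee_pos: [0.5205, 0.0907, 0.2317]
tcp_rot: [-0.33, 0.944, -0.0, 0.0]
force: [0.4, -0.4, -0.4]
gripper_width: 0.0851
grasp_force: 0.0
time_s: 4.5
ee_pos: [0.4961, 0.2585, 0.1323]
tcp_rot: [-0.367, 0.93, -0.0, 0.001]
force: [-0.9, -0.4, 0.5]
gripper_width: 0.0855
grasp_force: 0.0
[0.49658276 0.2581972  0.13287274] [ 0.268  0.486  1.427 -0.     1.226 -2.054]
[318.96350419 234.8347291 ]
169.625 [-4.000e-02 -1.200e-01  2.181e+02  2.470e+00] 2786.9375
166.75 [-3.000e-01 -7.000e-02  2.193e+02  4.400e-01] 2786.9375
182.171875 [1.600e-01 1.200e-01 3.861e+01 2.000e-02] 2786.9375
```

View pics/w4c.png

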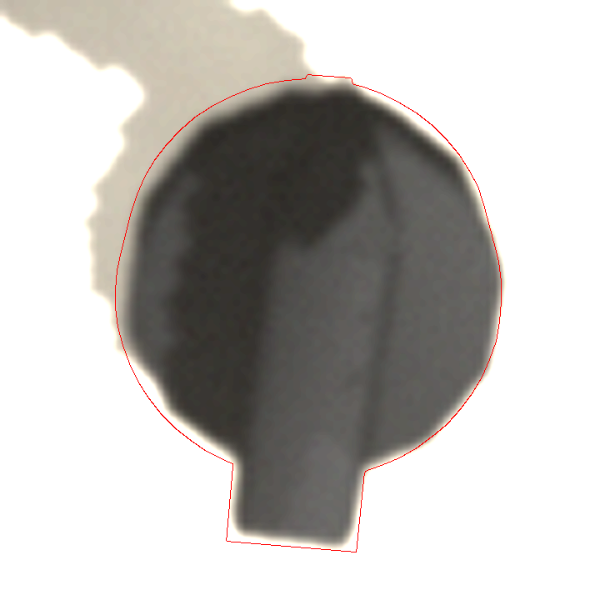

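The close view confirms that the tapered nose is at the top of the image (about 218.5°) and the square end at the bottom. The knob is at (0.496,0.258).

```bash
python3 -m crank '[[0,0,-0.3,0,0,-0.075],[0,0,-0.5,0,0,-0.075],[0,0,-0.57,0,0,-0.075],[0,0,-0.57,0,0,-0.075],[0,0,-0.57,0,0,-0.075]]' 1 60;  python3 -m crank '[[0,0,0,0,0,0],[0,0,0,0,0,0],[0,0,0,0,0,0],[0,0,0,0,0,0],[0,0,0,0,0,0],[0,0,0,0,0,0],[0,0,0,0,0,0],[0,0,0,0,0,0]]' 0 60
```

```text
time_s: 5.05
ee_pos: [0.4973, 0.2581, 0.0192]
tcp_rot: [-0.33, 0.944, -0.0, 0.002]
force: [0.2, 0.3, 0.0]
gripper_width: 0.0854
grasp_force: 0.0
time_s: 5.85
ee_pos: [0.4961, 0.2583, 0.0177]
tcp_rot: [-0.331, 0.944, -0.0, 0.0]
force: [-0.4, -0.3, 5.6]
gripper_width: 0.0127
grasp_force: 59.1
```

```bash
python3 -m crank '[[0,0,0.1,0,0,0],[0,0,0.3,0,0,0],[0,0,0.55,0,0,0],[0,0,0.8,0,0,0],[0,0,0.9,0,0,0],[0,0,0.9,0,0,0]]';  python3 -m crank '[[0.03,-0.1,0,0,0,-0.1],[0.06,-0.25,0,0,0,-0.2],[0.1,-0.45,0,0,0,-0.3],[0.14,-0.65,0,0,0,-0.4],[0.17,-0.85,0,0,0,-0.5],[0.2,-1,0,0,0,-0.6],[0.2,-1,0,0,0,-0.67]]'; python3 -m crank '[[0.05,-0.2,0,0,0,0],[0.1,-0.4,0,0,0,0],[0.16,-0.6,0,0,0,0],[0.2,-0.8,0,0,0,0],[0.22,-0.92,0,0,0,0],[0.22,-0.92,0,0,0,0],[0.22,-0.92,0,0,0,0]]'
python3 - <<'E'
from h import *
import pickle
c=cal('wrist'); pickle.dump(c,open('w5.pkl','wb')); im=snap('wrist','w5'); o=r.get_obs();print(np.round(o['ee_pos'],4),np.round(o['joints'],3),o['gripper_width'],np.round(o['tcp_rot'],4))
print(proj(c,[.58,-.126,.1]))
E
```

```text
time_s: 6.45
ee_pos: [0.4968, 0.2585, 0.2003]
tcp_rot: [-0.331, 0.944, -0.0, 0.003]
force: [-0.1, 0.4, -0.7]
gripper_width: 0.0129
grasp_force: 58.4
time_s: 7.15
ee_pos: [0.536, 0.0549, 0.1953]
tcp_rot: [0.018, 1.0, -0.0, -0.002]
force: [0.9, 1.1, -0.9]
gripper_width: 0.0125
grasp_force: 58.5
time_s: 7.85
ee_pos: [0.5793, -0.1257, 0.1956]
tcp_rot: [0.014, 1.0, 0.001, -0.001]
force: [-1.1, 0.7, -0.8]
gripper_width: 0.0126
grasp_force: 58.7
[ 0.5794 -0.1251  0.1961] [-0.412  0.483  1.232  0.     1.429 -1.956] 0.013007977800547679 [ 1.340e-02  9.999e-01  6.000e-04 -1.100e-03]
[318.28073707 243.70409735]
```

View pics/w5.png

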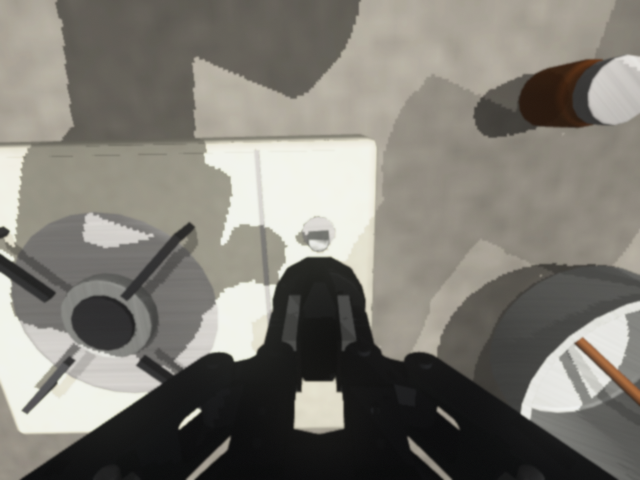

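The knob is held centrally between the fingers, with the skirt arc top at (318,258). The spindle is visible at about (318,238) with its flat towards the top of the image, and the jar and pot are undisturbed. I will do a numeric check of the knob in hand and of the spindle.

Run:
```python
from h import *
import pickle
from scipy.optimize import least_squares
c=pickle.load(open('w5.pkl','rb')); g=cv2.cvtColor(cv2.imread('pics/w5.png'),cv2.COLOR_BGR2GRAY).astype(float)
# skirt/nose front arc: first dark row per column
pts=[]
for u in list(range(284,354,3)):
    col=g[245:300,u]; k=np.argmax(col<60); v=245+k-1+(col[k-1]-60)/(col[k-1]-col[k]); pts.append((u,v))
pts=np.array(pts)
print([(int(u),round(float(v),1)) for u,v in pts])
a=np.linspace(0,2*np.pi,200)
for zb in(.178,.194):
    q=np.array([proj(c,[.5794+.022*np.cos(t),-.1251+.022*np.sin(t),zb]) for t in a]); print(zb,q.min(0),q.max(0))
t=np.array([proj(c,[.5794-.026,-.1251+y,zz]) for zz in(.194,.216) for y in(-.003,0,.003)]);print('nose',t.round(1))
print(g[222:254,298:340:1][::1,::2].astype(int))
```

```text
[(284, 274.2), (287, 269.5), (290, 267.1), (293, 265.4), (296, 263.9), (299, 262.4), (302, 260.7), (305, 258.9), (308, 257.9), (311, 257.9), (314, 257.9), (317, 257.9), (320, 257.9), (323, 257.9), (326, 257.9), (329, 257.8), (332, 258.8), (335, 260.5), (338, 261.9), (341, 263.7), (344, 265.4), (347, 266.8), (350, 268.9), (353, 273.7)]
0.178 [276.01738899 253.11409709] [364.21710719 332.36127816]
0.194 [272.1031453  266.16430092] [368.50212379 351.37178881]
nose [[311.8 257.8]
 [318.8 257.7]
 [325.7 257.5]
 [310.9 279.5]
 [318.9 279.3]
 [326.9 279.1]]
[[243 243 242 233 216 218 220 219 219 219 219 219 220 220 220 221 225 234
  242 243 243]
 [243 243 240 218 211 219 219 219 219 219 220 220 219 220 219 219 222 229
  241 243 243]
 [243 243 235 202 215 219 219 219 218 219 218 218 218 218 218 218 219 226
  239 243 242]
 [243 243 234 203 217 218 218 218 217 217 217 216 216 216 216 215 215 221
  238 242 243]
 [242 243 234 208 216 216 217 216 215 215 215 215 215 215 215 215 214 218
  237 242 243]
 [243 242 233 213 214 214 215 215 214 214 215 215 215 216 215 215 216 218
  231 241 243]
 [243 241
[... 1605 characters left out ...]
4 233 232 205 192 215 216 219 226 232 232 227 206 215 239 242
  242 242 242]
 [242 242 241 241 241 231 192 200 207 213 222 227 225 218 193 228 242 242
  242 242 242]
 [242 242 242 242 242 239 209 185 199 207 215 216 209 196 186 231 242 242
  242 242 242]
 [242 242 242 242 242 242 228 180 190 196 197 197 187 181 203 233 242 242
  242 242 242]
 [242 242 242 242 242 242 237 198 182 177 173 180 172 197 227 236 242 242
  242 242 242]
 [243 242 242 242 242 242 240 226 203 183 173 182 189 224 238 240 242 242
  242 242 242]
 [242 242 242 242 242 242 242 238 233 217 203 211 219 235 242 242 242 242
  242 242 242]
 [242 242 242 242 242 242 242 242 240 234 228 230 232 239 242 242 242 242
  242 242 242]]
```

```bash
cat > fit2.py <<'E'
from h import *
import pickle
from scipy.optimize import least_squares
def gon(c,x,y,z0,yaw,ph=15):
    q=[]
    for z in(z0,z0+.016):
        for k in range(12):
            t=yaw+np.radians(ph+30*k); q.append(proj(c,[x+.022*np.cos(t),y+.022*np.sin(t),z]))
    return cv2.convexHull(np.array(q,np.float32))
def resid(P,h): return np.array([cv2.pointPolygonTest(h,(float(u),float(v)),True) for u,v in P])
def arc(g,ctr,angs,th=75,rmax=60,rmin=15):
    P=[]
    for a in np.radians(angs):
        rr=np.arange(rmin,rmax,.25); X=(ctr[0]+rr*np.cos(a)).astype(np.float32); Y=(ctr[1]+rr*np.sin(a)).astype(np.float32)
        s=cv2.remap(g,X[None],Y[None],cv2.INTER_LINEAR)[0]; k=np.where(s<th)[0]
        P.append((X[k[-1]],Y[k[-1]]))
    return np.array(P)
E
python3 - <<'E'
from fit2 import *
rd=lambda n: cv2.cvtColor(cv2.imread(f'pics/{n}.png'),cv2.COLOR_BGR2GRAY).astype(np.float32)
c4=pickle.load(open('w4.pkl','rb'));c5=pickle.load(open('w5.pkl','rb'))
p=proj(c4,[.4963,.2581,.01]);
A=[a for a in range(-180,180,4) if not(55<a<125) and not(-110<a<-70)]
P=arc(rd('w4'),p,A,rmax=34)
for ph in(15,0):
  for z in(0,.003):
    q=least_squares(lambda s:resid(P,gon(c4,.4963+s[0]/1e3,.2581+s[1]/1e3,z,np.radians(218.5+s[2]),ph)),[0,0,0],diff_step=1e-3,x_scale=[1,1,3]); print('w4',ph,z,q.x.round(2),np.sqrt(2*q.cost/len(P)))
g=rd('w5');P=[]
for u in range(286,352,2):
    col=g[245:300,u]; k=np.argmax(col<75); P.append((u,245+k-1+(col[k-1]-75)/(col[k-1]-col[k])))
P=np.array(P)
for free in(0,1):
    q=least_squares(lambda s:resid(P,gon(c5,.5794+s[0]/1e3,-.1251+s[1]/1e3,.178+s[3]/1e3*free,np.radians(178.5+s[2]))),[.1,.1,.1,.1],diff_step=1e-2); print('w5',q.x.round(2),np.sqrt(2*q.cost/len(P)))
# tool-frame cross-check of w4 residual image: view direction rows
E
```

```text
w4 15 0 [0. 0. 0.] 0.7755774222425261
w4 15 0.003 [0. 0. 0.] 1.1229193981012564
w4 0 0 [0. 0. 0.] 0.8887667169922541
w4 0 0.003 [0. 0. 0.] 1.1860606549923527
w5 [ 1.56 -0.73 -0.09  0.1 ] 0.10138212026026261
w5 [ 2.29 -0.77 -0.01 -1.91] 0.0884903664362604
```

Run:
```python
from fit2 import *
from scipy.optimize import minimize
rd=lambda n: cv2.cvtColor(cv2.imread(f'pics/{n}.png'),cv2.COLOR_BGR2GRAY).astype(np.float32)
c4=pickle.load(open('w4.pkl','rb'));c5=pickle.load(open('w5.pkl','rb'))
nm=lambda f,n:minimize(f,np.zeros(n),method='Nelder-Mead',options=dict(initial_simplex=np.vstack([np.zeros(n),2*np.eye(n)]),maxiter=2000))
p=proj(c4,[.4963,.2581,.01])
A=[a for a in range(-180,180,4) if not(55<a<125) and not(-110<a<-70)]
P=arc(rd('w4'),p,A,rmax=34)
for ph in(15,0):
    q=nm(lambda s:np.mean(np.abs(resid(P,gon(c4,.4963+s[0]/1e3,.2581+s[1]/1e3,0,np.radians(218.5+s[2]),ph)))),3);print('w4',ph,q.x.round(2),q.fun)
g=rd('w5');P=[]
for u in range(286,352,2):
    col=g[245:300,u]; k=np.argmax(col<75); P.append((u,245+k-1+(col[k-1]-75)/(col[k-1]-col[k])))
q=nm(lambda s:np.mean(np.abs(resid(P,gon(c5,.5794+s[0]/1e3,-.1251+s[1]/1e3,.178,np.radians(178.5+s[2]))))),3);print('w5',q.x.round(2),q.fun)
# spindle: half-level crossings of flat base edge, shoulder edge & left/right/bottom outlines of D (w5)
def cross(u,v0,v1,th,rising):
    col=g[v0:v1,u]; k=np.argmax((col>th) if rising else (col<th)); return v0+k-1+(th-col[k-1])/(col[k]-col[k-1])
base=[(u,cross(u,228,236,165,False)) for u in range(311,327,2)]
top=[(u,cross(u,235,246,150,True)) for u in range(311,327,2)]
for n,e,z in(('base',base,.0765),('base75',base,.075),('top',top,.0985)):
    W=np.array([ray(c5,u,v,z)[:2] for u,v in e]); m=W.mean(0); d=np.linalg.svd(W-m)[2][0]; print(n,m.round(4),np.degrees(np.arctan2(d[1],d[0])).round(1))
def row(v,u0,u1,th,rising): 
    r_=g[v,u0:u1]; k=np.argmax((r_>th) if rising else (r_<th)); return u0+k-1+(th-r_[k-1])/(r_[k]-r_[k-1])
for v,z in((234,.085),(237,.093)):
    R_=row(v,322,334,165,True); L=row(v,305,312,150,False) if v<235 else np.nan; print(v,R_,L,ray(c5,R_,v,z).round(4),)
print('bottom arc',ray(c5,318.5,cross(318,246,256,207,True),.097).round(4))
```

```text
w4 15 [-0.25 -0.52 -0.91] 0.5878636796090688
w4 0 [-0.08 -0.46  1.61] 0.6917156688783118
w5 [ 1.55 -0.73  0.1 ] 0.06350414674880292
base [ 0.5775 -0.1261] 92.2
base75 [ 0.5779 -0.1261] 92.2
top [ 0.5773 -0.1261] 81.6
234 328.40476191043854 307.4814814925194 [ 0.5778 -0.1184  0.085 ]
237 328.69999998807907 nan [ 0.5775 -0.1184  0.093 ]
bottom arc [ 0.5864 -0.126   0.097 ]
```

```bash
python3 -m crank '[[-0.006,-0.002,-0.15,0,0,0],[-0.006,-0.002,-0.28,0,0,0],[-0.006,-0.002,-0.35,0,0,0],[-0.006,-0.002,-0.35,0,0,0],[-0.006,-0.002,-0.35,0,0,0],[-0.006,-0.002,-0.35,0,0,0]]' 0 80
```

```text
time_s: 8.5
ee_pos: [0.5791, -0.1259, 0.1284]
tcp_rot: [0.013, 1.0, -0.0, 0.001]
force: [-0.2, 0.2, -0.8]
gripper_width: 0.0124
grasp_force: 82.9
```

```bash
python3 -m crank '[[-0.004,0.001,-0.02,0,0,0],[-0.004,0.001,-0.04,0,0,0],[-0.004,0.001,-0.055,0,0,0],[-0.004,0.001,-0.065,0,0,0],[-0.004,0.001,-0.075,0,0,0],[-0.004,0.001,-0.08,0,0,0],[-0.004,0.001,-0.08,0,0,0]]'
python3 - <<'E'
from h import *
o=r.get_obs();print({k:np.round(o[k],4).tolist() for k in('ee_pos','force','wrist_torque')})
E
```

```text
time_s: 9.2
ee_pos: [0.5778, -0.126, 0.1112]
tcp_rot: [0.014, 1.0, 0.0, -0.0]
force: [-0.1, -0.2, -1.2]
gripper_width: 0.0118
grasp_force: 82.9
{'ee_pos': [0.5778, -0.126, 0.1112], 'force': [-0.1101, -0.2357, -1.2081], 'wrist_torque': [0.0021, 0.0611, -0.0354]}
```

```bash
python3 -m crank '[[0,0,-0.01,0,0,0],[0,0,-0.02,0,0,0],[0,0,-0.03,0,0,0],[0,0,-0.04,0,0,0],[0,0,-0.045,0,0,0],[0,0,-0.045,0,0,0]]'; python3 -m crank '[[0,0,-0.005,0,0,0],[0,0,-0.01,0,0,0],[0,0,-0.01,0,0,0],[0,0,-0.01,0,0,0]]'
```

```text
time_s: 9.8
ee_pos: [0.5779, -0.126, 0.1026]
tcp_rot: [0.013, 1.0, -0.0, 0.0]
force: [-2.4, 0.2, 4.3]
gripper_width: 0.0117
grasp_force: 83.4
time_s: 10.2
ee_pos: [0.5779, -0.126, 0.1006]
tcp_rot: [0.013, 1.0, -0.0, 0.0]
force: [-1.5, 0.6, 5.9]
gripper_width: 0.0122
grasp_force: 83.7
```

```bash
python3 -m crank '[[0,0,-0.005,0,0,0],[0,0,-0.01,0,0,0],[0,0,-0.015,0,0,0],[0,0,-0.015,0,0,0],[0,0,-0.015,0,0,0]]'; python3 -m crank '[[0,0,-0.003,0,0,0],[0,0,-0.006,0,0,0],[0,0,-0.006,0,0,0],[0,0,-0.006,0,0,0]]'
```

```text
time_s: 10.7
ee_pos: [0.578, -0.126, 0.0979]
tcp_rot: [0.013, 1.0, -0.0, 0.0]
force: [-2.8, 0.1, 8.0]
gripper_width: 0.0119
grasp_force: 84.0
time_s: 11.1
ee_pos: [0.5781, -0.1261, 0.0976]
tcp_rot: [0.013, 1.0, -0.0, 0.001]
force: [-4.9, 2.2, 13.8]
gripper_width: 0.0123
grasp_force: 85.2
```

```bash
H='skip'; python3 -m crank '[[0,0,-0.003,0,0,0],[0,0,-0.003,0,0,0],[0,0,-0.003,0,0,0],[0,0,-0.003,0,0,0],[0,0,-0.003,0,0,0],[0,0,-0.003,0,0,0],[0,0,-0.003,0,0,0],[0,0,-0.003,0,0,0]]'
for k in 1 2 3 4 5; do python3 -m crank '[[0,0,0,0,0,0],[0,0,0,0,0,0],[0,0,0,0,0,0],[0,0,0,0,0,0],[0,0,0,0,0,0],[0,0,0,0,0,0],[0,0,0,0,0,0],[0,0,0,0,0,0]]' | grep -E 'time|ee_pos|force'; done
python3 - <<'E'
from fit2 import *
c=cal('wrist'); im=snap('wrist','w6'); g=cv2.cvtColor(im,cv2.COLOR_RGB2GRAY).astype(float)
print([(u,int(245+np.argmax(g[245:300,u]<60))) for u in range(284,354,6)])
E
```

```text
time_s: 11.9
ee_pos: [0.5781, -0.1261, 0.0975]
tcp_rot: [0.013, 1.0, -0.0, 0.001]
force: [-6.0, 1.2, 18.4]
gripper_width: 0.0126
grasp_force: 85.7
time_s: 12.7
ee_pos: [0.5781, -0.1261, 0.0975]
force: [-5.8, 1.7, 17.5]
grasp_force: 85.7
time_s: 13.5
ee_pos: [0.5781, -0.1261, 0.0975]
force: [-6.3, 1.9, 18.3]
grasp_force: 85.7
time_s: 14.3
ee_pos: [0.5781, -0.1261, 0.0975]
force: [-5.7, 2.0, 18.1]
grasp_force: 85.7
time_s: 15.1
ee_pos: [0.5781, -0.1261, 0.0975]
force: [-5.2, 2.2, 18.2]
grasp_force: 85.7
time_s: 15.9
ee_pos: [0.5781, -0.1261, 0.0975]
force: [-5.7, 0.9, 17.4]
grasp_force: 85.7
[(284, 273), (290, 267), (296, 264), (302, 260), (308, 258), (314, 258), (320, 258), (326, 258), (332, 259), (338, 262), (344, 265), (350, 269)]
```

```bash
python3 -c "
from cell import r
print(r.job_done())"
```

```text
the job is handed in; nothing more can be done
None
```

The knob is on the spindle, flat to flat, and has been held against its stop for over 4 s at about 18 N. I handed the job in at about 16 s with the knob still gripped and pressed in; no verdict came back.

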